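Swing the optical rail onto the green target

TASK

On the optical table, the black rail has its forked end round a fixed steel post. Swing the rail round that post, keeping it flat on the table and its fork on the post, until it points straight at the green-capped target pin and not at the orange one, then let go. Do not knock the loose lens mount with the amber glass.

Things in the scene. Friction and masses are not known exactly. Their poses are not given: they have to be found in the camera images.
- rail: Loose black rail on the table, 0.45 kg. Origin: at the table, centre of its fork (at the post's axis); x axis along the rail away from the fork, z up. Bar 40 mm wide, 30 high, x = 12 to 240 mm. Two 12 mm prongs, x = -32 to 18 mm, 54 mm over both; slot 30 mm wide, open to -x, closed at x = 12. Fixed lens carrier on top at x = 50 to 80 mm, 44 wide, 84 high. Starts 20 to 58 deg off green, either side.
- pivot_post: Fixed upright steel post, 20 mm in diameter, 60 mm high, standing in the rail's fork, with a 34 mm collar from 46 mm up. Origin at its foot on the table; z up.
- green_target: Fixed pin 285 to 350 mm from the post: steel foot 30 mm in diameter, thin stem, GREEN cap 28 mm in diameter, top 82 mm high. Origin on its axis, at the table. A like pin with an ORANGE cap (not listed) stands about as far off on the other side of the rail; which side is green changes.
- lens_mount: Loose bystander left of the post, not to be disturbed: amber glass in an aluminium ring on a black foot 50 x 40 mm, 74 mm high in all, 0.15 kg. Origin under the centre of its foot. A loose screwdriver and a 40 mm aluminium cube lie right of the post (not part of the work).
Not all that is in view belongs to the job. Of the things that look like the green_target, take the one that is farthest to the robot's right at the start.

How it is judged:
At the end, for the whole second after the job is handed in: The rail lies flat and at rest with its fork round the post (fork centre within 20 mm of the post's axis), and its centre line, carried on beyond the free end, passes within 45 mm of the green pin's axis (about 8 degrees) (x of green_target in the frame of rail above 0.2 m and y of green_target in the frame of rail between -0.045 and 0.045 m and horizontal distance between rail and pivot_post below 0.02 m and angle between rail's own z axis and vertical below 0.1 rad and height (world z) of rail below 0.01 m and linear speed of rail below 0.02 m/s); the robot touches nothing.
It fails at once if the rail's fork comes off the post (30 mm from it) (horizontal distance between rail and pivot_post above 0.03 m).
It fails at once if the rail is lifted or tipped off the table (height (world z) of rail above 0.02 m or angle between rail's own z axis and vertical above 0.2 rad).
It fails at once if the amber lens mount is knocked (moved 20 mm) or tipped (distance of lens_mount from where it was at the start of the episode above 0.02 m or angle between lens_mount's own z axis and vertical above 0.3 rad).
It also fails if it takes over 35 s, if anything falls off the work surface, if the arm or the gripper's body presses on something with over 40 N, if the wrist force passes 120 N, or if a joint passes its speed limit or range.

ROBOT

A 6-joint arm with a two-finger parallel gripper is mounted at the origin on the work surface. World frame = base frame: x ahead of the robot, y to its left, z up, the work surface at z = 0. Lengths are in m, angles in rad, forces in N, time in s.
With the tool pointing down it reaches from about 0.375 to 0.9 m from the base axis. Payload 3.1 kg.
Tool frame: the origin (TCP) lies where the fingers leave the gripper's body, on its centre line; the fingertips stand 73 mm ahead of it and the grasp point (between the pads) lies 54 mm ahead of it; z points along the fingers, y is the line along which they close (so a half turn about z gives the same grasp; the last joint's range is limited). The gripper opens to 85 mm and grips with 20 to 120 N. Pads are 22 mm wide; open, the fingers measure 114 mm over their backs; the gripper's body (76 mm by 85 mm) begins 54 mm behind the grasp point. The pads swing forward as they close: fully open they stand 13 mm farther back than shut.
Start: joints at [-1.49, 0.527, 1.433, -0, 1.181, -0.178], TCP at [0.161, -0.604, 0.304] pointing down, gripper open.
Joint ranges: [-3.08, 3.08], [-0.75, 2.2], [0.22, 2.44], [-1.43, 4.57], [0, 2.65], [-2.85, 2.85]. Speed limits (rad/s): [2.79, 2.79, 3.14, 3.14, 3.14, 3.14].

INTERFACE

Orientations are given as a unit quaternion [x, y, z, w].
In Python, from station import manip gives the robot as it stands.
- The arm moves only by the shell command python3 -m crank 'ROWS' [FORCE]. ROWS is JSON, a list of rows, each an object with "dp": the shift along the tool's x, y, z normalised to -1 to 1, where 1 is 50 cm, a list of three; "delta_rot": the turn, a rotation vector about the tool's x, y, z normalised to -1 to 1, where 1 is 2 pi rad, a list of three; "fingers": the opening, from -1 (shut) to 1 (fully open). A call has 1 to 12 rows; each row shifts and turns the commanded pose from where the row before left it, along the tool's axes as they then stand; what a row does not reach is not made up. A row lasts 1/12 s, in which the tool goes at most 41.7 mm and 7.16 degrees, less where a joint would pass 70% of its speed; a pose out of reach is approached as far as the arm can. A call with a number of a shift or a turn outside -1 to 1 is refused whole. A call with a gripper value outside its range is refused whole. The fingers move at their own pace and stop on an object; FORCE is the grip in N (left out, the last holds). Time passes only in rows, so rows that do not move let the fingers close. It gives the time, the measured TCP pose, the force, the opening and the grip force at its end, in the units of the state.
- manip.sense(): the state, without advancing time (a new reading comes with each control period).
- manip.snapshot(name): name is "side" or "top"; returns (picture, depth): 400x640x3 uint8, red, green, blue; 400x640 float32, m along the optical axis (not along the pixel's ray), 0 where there is no reading.
- manip.camera_model(name): a dict with "fx", "fy", "cx", "cy" (pixels), "origin" and "attitude" of the camera in the world. Camera axes: x right, y up, looking along -z (the intrinsics and any distortion apply to the point x, -y, -z); pixel columns grow to the right and rows downward; lengths in m; the calibration is good to about 2 mm. A picture is of the moment at which its call begins. camera_model takes no time and is no camera call.
- manip.sign_off(): hands the job in; it is judged then, once.
The state is a dict: "t": time; "q": joint angles; "qd": joint speeds; "tau": joint torques, N m; "tcp_pos": TCP position; "tool_rot": TCP orientation; "force": force on the tool from outside, world axes, zero at the start; "ft_torque": the same for the moment, N m; "finger_gap": opening from 0.0 (shut) to 1.0 (fully open); "gripper_force": force on a finger pad.
Only numpy, scipy, OpenCV 4.12 (cv2) and the standard library are available. Lean on these libraries where they do the work, as an engineer would, in place of code of your own. Each camera call takes 0.05 s, during which the arm holds its last target. There are 200 camera calls.

## Working session

There is one attempt and no reset: what is moved stays moved. The work goes in short steps, Python scripts to look and compute and a shell command to move; the robot and the scene stay as the last step left them, time stands still between calls to the robot, and variables do not carry over. Pictures are saved under pics/ and viewed, at most 10 in all, crops included, and the job is handed in when it is done.

```bash
mkdir -p pics; ls; cat > h.py <<'E'
import numpy as np,cv2
from station import manip
from scipy.spatial.transform import Rotation as R
def cam(n):
    m=manip.camera_model(n); a=np.array(m['attitude'],float)
    Rm=a if a.shape==(3,3) else R.from_quat(a).as_matrix()
    return m,Rm,np.array(m['origin'])
def cloud(n,d):
    m,Rm,o=cam(n); v,u=np.mgrid[:d.shape[0],:d.shape[1]]
    P=np.stack([(u-m['cx'])/m['fx']*d,-(v-m['cy'])/m['fy']*d,-d],-1)
    return P@Rm.T+o
E
python3 - <<'E'
from h import *
for n in('top','side'):
    p,d=manip.snapshot(n); cv2.imwrite(f'pics/{n}0.png',p[...,::-1]); np.save(f'{n}0.npy',d); print(manip.camera_model(n))
print(manip.sense())
E
```

```text
pics
{'fx': 495.0933856078222, 'fy': 495.0933856078222, 'cx': 308.54709670178573, 'cy': 198.44512792764948, 'origin': array([4.61185737e-01, 3.40098135e-04, 1.10323808e+00]), 'attitude': array([-0.03737879,  0.04075886,  0.70765476, -0.70439071])}
{'fx': 424.6764676304785, 'fy': 424.6764676304785, 'cx': 316.3588538940644, 'cy': 195.05923943164476, 'origin': array([ 0.52963015, -0.64809553,  0.67717326]), 'attitude': array([ 0.39255352, -0.01221628, -0.02627862,  0.9192725 ])}
{'t': 0.1, 'q': array([-1.48950674e+00,  5.28376119e-01,  1.43377967e+00, -2.15870478e-05,
        1.18140417e+00, -1.78490360e-01]), 'qd': array([-4.61160124e-04, -1.90730878e-03, -3.24006841e-03,  8.95764874e-04,
       -8.77282808e-04,  6.08598132e-05]), 'tau': array([-4.30051550e-04, -4.43305492e+01, -1.78585625e+01, -2.95522004e-04,
        3.87198743e-03,  1.67212910e-06]), 'tcp_pos': array([ 0.16053049, -0.60350747,  0.30302779]), 'tool_rot': array([ 9.91575139e-01,  1.29529054e-01,  3.78173356e-05, -9.82975138e-04]), 'force': array([ 0.48154878, -0.94851271,  0.41826952]), 'ft_torque': array([ 0.01226117,  0.00751592, -0.01294873]), 'gripper_force': 0.0, 'finger_gap': 0.9972402244966977}
```

View pics/top0.png

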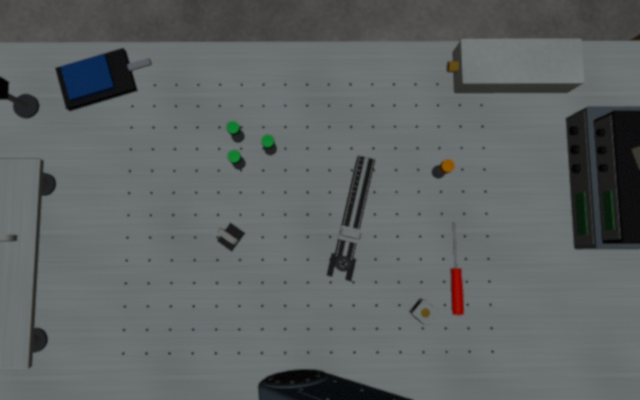

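View pics/side0.png

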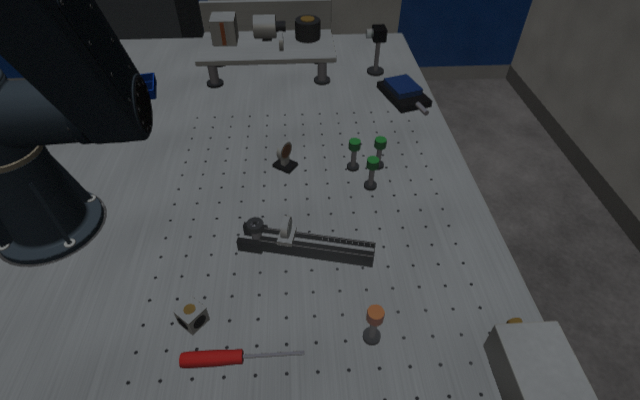

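Top view: three green-capped pins at (233,127), (267,141) and (234,156), the orange pin at (447,166), and the post and fork at (343,263). The rail points to about (366,157), the lens mount is at (231,236), the cube at (422,312) and the screwdriver at (457,280). The green pin farthest right should be (267,141), which I'll check by its y and in a crop.

```bash
python3 - <<'E'
from h import *
p=cv2.imread('pics/top0.png'); d=np.load('top0.npy'); C=cloud('top',d)
hsv=cv2.cvtColor(p,cv2.COLOR_BGR2HSV)
for nm,lo,hi in(('green',(45,100,60),(85,255,255)),('orange',(5,150,120),(20,255,255))):
    m=cv2.inRange(hsv,lo,hi); n,l,s,c=cv2.connectedComponentsWithStats(m)
    for i in range(1,n):
        if s[i,4]>50: q=C[l==i]; print(nm,c[i].round(),s[i,4],np.median(q,0).round(3))
for nm,(u0,u1,v0,v1),zl,zh in(('rail',(315,395,145,290),.02,.036),('carrier',(315,395,145,290),.07,.1),('post',(315,395,145,290),.052,.066),('mount',(205,255,210,260),.015,.09)):
    q=C[v0:v1,u0:u1].reshape(-1,3); q=q[(q[:,2]>zl)&(q[:,2]<zh)]
    print(nm,len(q),q.mean(0).round(3),q.min(0).round(3),q.max(0).round(3))
    if nm=='rail': q=q[q[:,0]>.45]; l=cv2.fitLine(q[:,:2].astype(np.float32),2,0,.01,.01).ravel(); print(l,np.degrees(np.arctan2(l[1],l[0])))
cv2.imwrite('pics/crop.png',cv2.resize(p[100:290,200:480],None,fx=2.8,fy=2.8,interpolation=2))
E
```

```text
green [233. 127.] 133 [0.726 0.154 0.081]
green [267. 141.] 135 [0.697 0.082 0.081]
green [234. 156.] 132 [0.665 0.151 0.082]
orange [448. 165.] 105 [ 0.644 -0.297  0.082]
rail 1874 [ 0.553 -0.103  0.03 ] [ 0.404 -0.15   0.02 ] [ 0.676 -0.044  0.036]
[ 0.96900624 -0.24703632  0.56905895 -0.10704663] -14.302205
carrier 141 [ 0.502 -0.091  0.08 ] [ 0.492 -0.111  0.07 ] [ 0.511 -0.072  0.086]
post 213 [ 0.443 -0.076  0.06 ] [ 0.424 -0.112  0.053] [ 0.508 -0.06   0.065]
mount 163 [0.498 0.165 0.065] [0.482 0.145 0.015] [0.515 0.189 0.077]
```

View pics/crop.png

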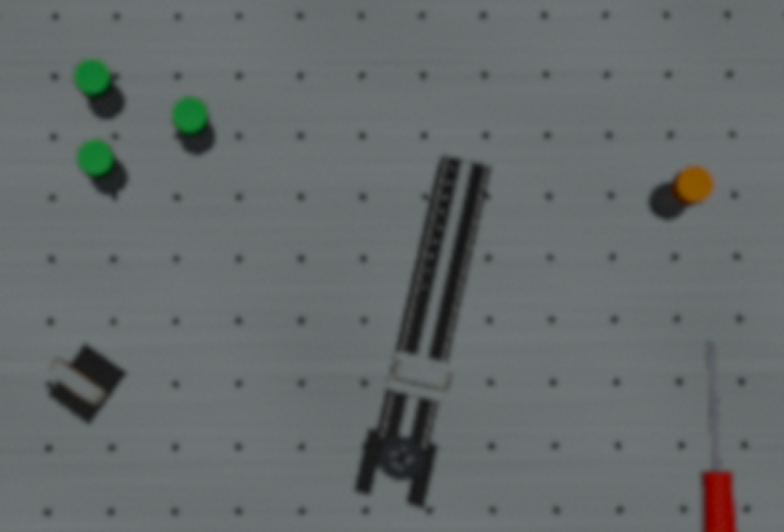

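The crop confirms three green pins. The middle one, at (0.697, 0.082), has the lowest y, so it's the rightmost, and at 0.301 m from the post it's in the given range. The rail must swing from -14° to +31°, and the mount at 76° is clear. I'll grip the bar at radius 0.165 and carry it round in an arc.

```bash
cat > to.py <<'E'
import sys; from h import *
# remaining shift/turn in tool axes, normalised, to pivot-centred radius r, angle a(deg), height z
P=np.array([.440,-.075])
def to(r,a,z):
    s=manip.sense(); T=R.from_quat(s['tool_rot']); x=T.as_matrix()[:,0]
    t=np.r_[P+r*np.array([np.cos(np.radians(a)),np.sin(np.radians(a))]),z]
    G=R.from_euler('z',a,degrees=True)*R.from_euler('x',180,degrees=True)
    print('t',s['t'].round(2),'tcp',s['tcp_pos'].round(4),'yaw',np.degrees(np.arctan2(x[1],x[0])).round(2),'F',s['force'].round(1),'gap',s['finger_gap'],s['gripper_force'])
    print('dp',(T.inv().apply(t-s['tcp_pos'])/.5).round(4),'rot',((T.inv()*G).as_rotvec()/2/np.pi).round(4))
if __name__=='__main__': to(*map(float,sys.argv[1:]))
E
python3 -m crank '[{"dp":[0.061,-0.04,0],"delta_rot":[0,0,0],"fingers":1},{"dp":[0.061,-0.04,0],"delta_rot":[0,0,0],"fingers":1},{"dp":[0.061,-0.04,0],"delta_rot":[0,0,0],"fingers":1},{"dp":[0.061,-0.04,0],"delta_rot":[0,0,0],"fingers":1},{"dp":[0.061,-0.04,0],"delta_rot":[0,0,0],"fingers":1},{"dp":[0.061,-0.04,0],"delta_rot":[0,0,0],"fingers":1},{"dp":[0.061,-0.04,0],"delta_rot":[0,0,0],"fingers":1},{"dp":[0.061,-0.04,0],"delta_rot":[0,0,0],"fingers":1},{"dp":[0.061,-0.04,0],"delta_rot":[0,0,0],"fingers":1},{"dp":[0.061,-0.04,0],"delta_rot":[0,0,0],"fingers":1},{"dp":[0.061,-0.04,0],"delta_rot":[0,0,0],"fingers":1},{"dp":[0.061,-0.04,0],"delta_rot":[0,0,0],"fingers":1}]' 25
python3 to.py .165 -14.3 .3
```

```text
t: 1.1
tcp_pos: [0.4534, -0.2763, 0.3037]
tool_rot: [0.992, 0.13, -0.0, -0.0]
force: [0.4, -0.7, -0.1]
finger_gap: 1.0
gripper_force: 0.0Traceback (most recent call last):
  File "to.py", line 10, in <module>
    if __name__=='__main__': to(*map(float,sys.argv[1:]))
                             ~~^^^^^^^^^^^^^^^^^^^^^^^^^^
  File "to.py", line 8, in to
    print('t',s['t'].round(2),'tcp',s['tcp_pos'].round(4),'yaw',np.degrees(np.arctan2(x[1],x[0])).round(2),'F',s['force'].round(1),'gap',s['finger_gap'],s['gripper_force'])
              ^^^^^^^^^^^^
AttributeError: 'float' object has no attribute 'round'
```

```bash
sed -i "s/s\['t'\].round(2)/s['t']/" to.py
python3 -m crank '[{"dp":[0.061,-0.039,0],"delta_rot":[0,0,0],"fingers":1},{"dp":[0.061,-0.039,0],"delta_rot":[0,0,0],"fingers":1},{"dp":[0.061,-0.039,0],"delta_rot":[0,0,0],"fingers":1},{"dp":[0.061,-0.039,0],"delta_rot":[0,0,0],"fingers":1},{"dp":[0.061,-0.039,0],"delta_rot":[0,0,0],"fingers":1},{"dp":[0.061,-0.039,0],"delta_rot":[0,0,0],"fingers":1},{"dp":[0,0,0.04],"delta_rot":[0,0,0.016],"fingers":1},{"dp":[0,0,0.04],"delta_rot":[0,0,0.016],"fingers":1},{"dp":[0,0,0.04],"delta_rot":[0,0,0.016],"fingers":1},{"dp":[0,0,0.04],"delta_rot":[0,0,0.016],"fingers":1},{"dp":[0,0,0.04],"delta_rot":[0,0,0.016],"fingers":1},{"dp":[0,0,0],"delta_rot":[0,0,0],"fingers":1}]'
python3 to.py .165 -14.3 .081
```

```text
t: 2.1
tcp_pos: [0.5969, -0.1169, 0.1995]
tool_rot: [0.993, -0.122, -0.005, -0.001]
force: [-0.7, -0.1, 0.7]
finger_gap: 0.998
gripper_force: 0.0
t 2.1 tcp [ 0.5969 -0.1169  0.1995] yaw -14.0 F [-0.7 -0.1  0.7] gap 0.9977321027907026 0.0
dp [ 0.0075 -0.0034  0.237 ] rot [-0.0002  0.0015  0.0008]
```

```bash
python3 -m crank '[{"dp":[0.007,-0.003,0.04],"delta_rot":[0,0.001,0.001],"fingers":1},{"dp":[0,0,0.04],"delta_rot":[0,0,0],"fingers":1},{"dp":[0,0,0.04],"delta_rot":[0,0,0],"fingers":1},{"dp":[0,0,0.04],"delta_rot":[0,0,0],"fingers":1},{"dp":[0,0,0.03],"delta_rot":[0,0,0],"fingers":1},{"dp":[0,0,0.03],"delta_rot":[0,0,0],"fingers":1},{"dp":[0,0,0.017],"delta_rot":[0,0,0],"fingers":1},{"dp":[0,0,0],"delta_rot":[0,0,0],"fingers":1},{"dp":[0,0,0],"delta_rot":[0,0,0],"fingers":1}]'
python3 -m crank '[{"dp":[0,0,0],"delta_rot":[0,0,0],"fingers":-1},{"dp":[0,0,0],"delta_rot":[0,0,0],"fingers":-1},{"dp":[0,0,0],"delta_rot":[0,0,0],"fingers":-1},{"dp":[0,0,0],"delta_rot":[0,0,0],"fingers":-1},{"dp":[0,0,0],"delta_rot":[0,0,0],"fingers":-1},{"dp":[0,0,0],"delta_rot":[0,0,0],"fingers":-1},{"dp":[0,0,0],"delta_rot":[0,0,0],"fingers":-1},{"dp":[0,0,0],"delta_rot":[0,0,0],"fingers":-1}]' 25
python3 to.py .165 -14.3 .081
python3 - <<'E'
from h import *
p,d=manip.snapshot('side'); cv2.imwrite('pics/s1.png',cv2.resize(p[100:360,170:470,::-1],None,fx=2,fy=2))
E
```

```text
t: 2.85
tcp_pos: [0.604, -0.1176, 0.0857]
tool_rot: [0.992, -0.124, 0.003, 0.0]
force: [-0.8, -0.7, -0.1]
finger_gap: 1.0
gripper_force: 0.0
t: 3.52
tcp_pos: [0.6045, -0.1171, 0.0866]
tool_rot: [0.992, -0.125, 0.004, 0.0]
force: [-0.9, 3.2, 6.4]
finger_gap: 0.463
gripper_force: 27.5
t 3.5167 tcp [ 0.6045 -0.1171  0.0866] yaw -14.31 F [-0.9  3.2  6.4] gap 0.46269511210055475 27.4514240026474
dp [-0.0097 -0.0004  0.0111] rot [-0.0001 -0.0013 -0.    ]
```

View pics/s1.png

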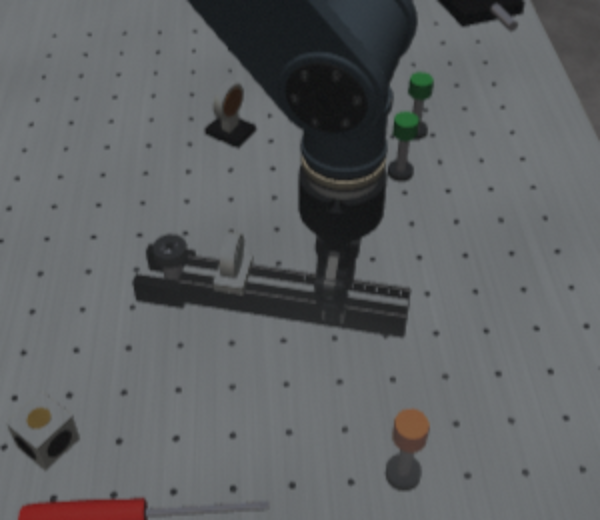

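The view shows the bar gripped beyond the carrier (about (335,290)), flat, with its fork on the post. The gap is about 39 mm, as expected. Now the first half of the swing.

```bash
python3 -m crank '[{"dp":[-0.0002,-0.0113,0],"delta_rot":[0,0,-0.0053],"fingers":-1},{"dp":[-0.0002,-0.0113,0],"delta_rot":[0,0,-0.0053],"fingers":-1},{"dp":[-0.0002,-0.0113,0],"delta_rot":[0,0,-0.0053],"fingers":-1},{"dp":[-0.0002,-0.0113,0],"delta_rot":[0,0,-0.0053],"fingers":-1},{"dp":[-0.0002,-0.0113,0],"delta_rot":[0,0,-0.0053],"fingers":-1},{"dp":[-0.0002,-0.0113,0],"delta_rot":[0,0,-0.0053],"fingers":-1},{"dp":[-0.0002,-0.0113,0],"delta_rot":[0,0,-0.0053],"fingers":-1},{"dp":[-0.0002,-0.0113,0],"delta_rot":[0,0,-0.0053],"fingers":-1},{"dp":[-0.0002,-0.0113,0],"delta_rot":[0,0,-0.0053],"fingers":-1},{"dp":[-0.0002,-0.0113,0],"delta_rot":[0,0,-0.0053],"fingers":-1},{"dp":[-0.0002,-0.0113,0],"delta_rot":[0,0,-0.0053],"fingers":-1},{"dp":[0,0,0],"delta_rot":[0,0,0],"fingers":-1}]'
python3 to.py .17 31.4 .086; python3 to.py .17 6.5 .086
```

```text
t: 4.57
tcp_pos: [0.6098, -0.0563, 0.0867]
tool_rot: [0.998, 0.06, 0.006, 0.002]
force: [1.6, -2.1, 5.8]
finger_gap: 0.461
gripper_force: 27.4
t 4.5667 tcp [ 0.6098 -0.0563  0.0867] yaw 6.93 F [ 1.6 -2.1  5.8] gap 0.46100594407723633 27.410683035850525
dp [-0.0321 -0.1448  0.0002] rot [ 0.0012 -0.0015 -0.068 ]
t 4.5667 tcp [ 0.6098 -0.0563  0.0867] yaw 6.93 F [ 1.6 -2.1  5.8] gap 0.46100594407723633 27.410683035850525
dp [-0.0016 -0.0014  0.0013] rot [ 0.0009 -0.0017  0.0012]
```

```bash
python3 -m crank '[{"dp":[-0.0003,-0.0121,0],"delta_rot":[0,0,-0.0057],"fingers":-1},{"dp":[-0.0003,-0.0121,0],"delta_rot":[0,0,-0.0057],"fingers":-1},{"dp":[-0.0003,-0.0121,0],"delta_rot":[0,0,-0.0057],"fingers":-1},{"dp":[-0.0003,-0.0121,0],"delta_rot":[0,0,-0.0057],"fingers":-1},{"dp":[-0.0003,-0.0121,0],"delta_rot":[0,0,-0.0057],"fingers":-1},{"dp":[-0.0003,-0.0121,0],"delta_rot":[0,0,-0.0057],"fingers":-1},{"dp":[-0.0003,-0.0121,0],"delta_rot":[0,0,-0.0057],"fingers":-1},{"dp":[-0.0003,-0.0121,0],"delta_rot":[0,0,-0.0057],"fingers":-1},{"dp":[-0.0003,-0.0121,0],"delta_rot":[0,0,-0.0057],"fingers":-1},{"dp":[-0.0003,-0.0121,0],"delta_rot":[0,0,-0.0057],"fingers":-1},{"dp":[-0.0003,-0.0121,0],"delta_rot":[0,0,-0.0057],"fingers":-1},{"dp":[-0.0003,-0.0121,0],"delta_rot":[0,0,-0.0057],"fingers":-1}]'
python3 -m crank '[{"dp":[0,0,0],"delta_rot":[0,0,0],"fingers":-1},{"dp":[0,0,0],"delta_rot":[0,0,0],"fingers":-1}]'
python3 to.py .17 31.4 .086
```

```text
t: 5.57
tcp_pos: [0.5873, 0.0109, 0.0868]
tool_rot: [0.963, 0.271, 0.007, 0.004]
force: [3.4, -3.9, 5.7]
finger_gap: 0.461
gripper_force: 27.5
t: 5.73
tcp_pos: [0.5867, 0.0117, 0.0867]
tool_rot: [0.962, 0.271, 0.006, 0.004]
force: [4.0, -0.3, 6.6]
finger_gap: 0.462
gripper_force: 27.5
t 5.7333 tcp [0.5867 0.0117 0.0867] yaw 31.5 F [ 4.  -0.3  6.6] gap 0.4615107479982488 27.549053728580475
dp [-0.0008 -0.0049  0.0014] rot [ 0.0016 -0.0016  0.0003]
```

Now I'll open, retreat upwards and clear of the view, then check.

```bash
python3 -m crank '[{"dp":[0,0,0],"delta_rot":[0,0,0],"fingers":1},{"dp":[0,0,0],"delta_rot":[0,0,0],"fingers":1},{"dp":[0,0,0],"delta_rot":[0,0,0],"fingers":1},{"dp":[0,0,0],"delta_rot":[0,0,0],"fingers":1},{"dp":[0,0,0],"delta_rot":[0,0,0],"fingers":1},{"dp":[0,0,0],"delta_rot":[0,0,0],"fingers":1},{"dp":[0,0,0],"delta_rot":[0,0,0],"fingers":1}]'
python3 -m crank '[{"dp":[0,0,-0.02],"delta_rot":[0,0,0],"fingers":1},{"dp":[0,0,-0.04],"delta_rot":[0,0,0],"fingers":1},{"dp":[0,0,-0.06],"delta_rot":[0,0,0],"fingers":1},{"dp":[0,0,-0.07],"delta_rot":[0,0,0],"fingers":1},{"dp":[0,0,-0.07],"delta_rot":[0,0,0],"fingers":1},{"dp":[0,0,-0.07],"delta_rot":[0,0,0],"fingers":1},{"dp":[0,0,-0.07],"delta_rot":[0,0,0],"fingers":1}]'
python3 -m crank '[{"dp":[-0.02,0.06,0],"delta_rot":[0,0,0],"fingers":1},{"dp":[-0.02,0.06,0],"delta_rot":[0,0,0],"fingers":1},{"dp":[-0.02,0.06,0],"delta_rot":[0,0,0],"fingers":1},{"dp":[-0.02,0.06,0],"delta_rot":[0,0,0],"fingers":1},{"dp":[-0.02,0.06,0],"delta_rot":[0,0,0],"fingers":1},{"dp":[-0.02,0.06,0],"delta_rot":[0,0,0],"fingers":1},{"dp":[-0.02,0.06,0],"delta_rot":[0,0,0],"fingers":1},{"dp":[-0.02,0.06,0],"delta_rot":[0,0,0],"fingers":1},{"dp":[-0.02,0.06,0],"delta_rot":[0,0,0],"fingers":1},{"dp":[-0.02,0.06,0],"delta_rot":[0,0,0],"fingers":1},{"dp":[0,0,0],"delta_rot":[0,0,0],"fingers":1},{"dp":[0,0,0],"delta_rot":[0,0,0],"fingers":1}]'
python3 - <<'E'
from h import *
p,d=manip.snapshot('top'); cv2.imwrite('pics/t2.png',p[...,::-1]); C=cloud('top',d)
q=C.reshape(-1,3); q=q[(q[:,2]>.022)&(q[:,2]<.036)]
u=np.array([np.cos(.548),np.sin(.548)]); r=(q[:,:2]-[.44,-.075])
k=(abs(r@[-u[1],u[0]])<.04)&(r@u>.085)&(r@u<.26); q=q[k]
l=cv2.fitLine(q[:,:2].astype(np.float32),2,0,.01,.01).ravel(); l*=1
g=np.array([.697,.082])-l[2:]; print(len(q),np.degrees(np.arctan2(l[1],l[0])),'miss',l[0]*g[1]-l[1]*g[0],'tip r',(r[k]@u).max(),'z',q[:,2].mean())
E
```

```text
t: 6.32
tcp_pos: [0.5837, 0.0122, 0.0849]
tool_rot: [0.963, 0.27, 0.002, 0.001]
force: [-0.7, -0.4, -0.3]
finger_gap: 1.001
gripper_force: 0.0
t: 6.9
tcp_pos: [0.5821, 0.0126, 0.2876]
tool_rot: [0.963, 0.27, 0.003, 0.002]
force: [0.3, 0.5, 0.5]
finger_gap: 1.003
gripper_force: 0.0
t: 7.9
tcp_pos: [0.6528, -0.2977, 0.2862]
tool_rot: [0.963, 0.269, 0.003, 0.002]
force: [-0.2, 1.0, -0.4]
finger_gap: 1.004
gripper_force: 0.0
1046 31.569338 miss 0.003505120081624645 tip r 0.23891521600400212 z 0.029820654032276194
```

View pics/t2.png

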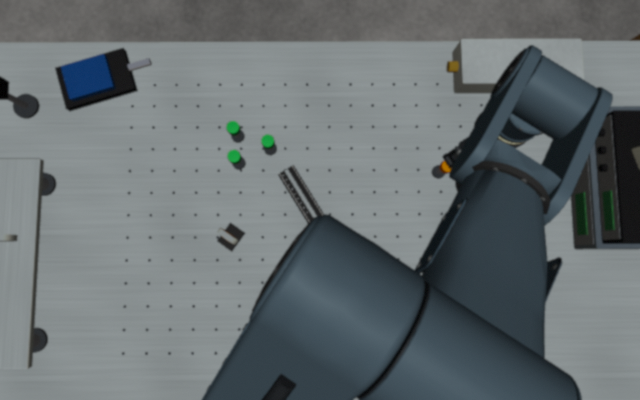

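The rail's free end at (290,172) points at the rightmost green pin (267,141), and the fitted line misses it by 3.5 mm. The tip is at 0.239 m from the post, so the fork is seated, and the mount at (231,236) hasn't moved.

```bash
python3 -c "
from station import manip
print(manip.sign_off())"
```

```text
the job is handed in; nothing more can be done
None
```

The rail now points at the rightmost green pin, about 3.5 mm off its axis by my measurement, with its fork on the post and the lens mount unmoved; I let go, backed the arm clear and handed the job in at about 8 s, but no verdict came back.

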